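Draw the key capsule out of a tube safe with a pull hook

TASK

Take the T-handled pull hook from its stand, catch the wire loop of the brass key capsule deep in the tube safe and lift the capsule gently; its two lugs will stop under the bayonet ring, so turn it anticlockwise with the hook until you feel the lugs find the notches, and draw it out. Stand the capsule upright on the floor of the green tray, unhook it, and hang the hook back in its stand. Never pull or press hard on the capsule or the tube, touch the capsule with the hook only, and leave the other things on the bench where they are.

Things in the scene. Friction and masses are not known exactly. Their poses are not given: they have to be found in the camera images.
- hook_grip (a point): middle of the black handle block of the loose steel pull hook (0.16 kg), which starts hanging in its stand; z up along the shank. The block is 16 mm thick along x, 30 mm wide along y, 26 mm tall: grip it from above across its 16 mm. A round cross bar, 12 mm thick, runs along y through this point, 56 mm to each side. The shank goes straight down from here
- hook_pocket (a point): seat of a 4 mm wire in the hook, same axes as hook_grip, at (5.5, 0, -110) mm from it. The shank here is a blade 12 mm wide (y), 3.5 mm thick (x), front face at x -3.7 mm from this point. A foot (top 2 mm, underside 5.5 mm below this point) runs to +x and turns up into a tip: inner face at x +3.9, outer at +7.2, top at z +7.6 mm. The pocket is open upward
- stand_rest (a point): the hook's place in its fixed grey stand, 135 mm above the bench: the cross bar lies along this frame's y in two V forks at y = +-40 mm (8 mm wide, arms up to 6 mm above this point, 34 mm along x). Between the forks 72 mm are free, down to the 8 mm base plate. Home is hook_grip at this point with parallel axes, or half a turn round
- bore_mouth (a point): centre of the upper face of the brass bayonet ring on the tube safe, a fixed upright steel tube (69 mm outside) on a blue foot 104 mm across; z up, 130 mm above the bench. The ring is 8 mm thick and narrows the mouth to 46 mm, but for two opposite notches about 11 mm wide reaching out to 54 mm. The notches' direction is not measured; the axes here do not tell it
- bore_floor (a point): centre of the flat floor of the tube safe's bore, 122 mm below bore_mouth; the bore is 54 mm in diameter. The capsule stands loose on it
- capsule_loop (a point): centre of the top wire of the lifting loop of the loose brass capsule (44 mm diameter, 40 mm tall, top edge tapered, 0.18 to 0.35 kg); z up. The loop is a fixed upright stirrup of 4 mm round wire in the y-z plane: its top wire runs along y, straight for 16 mm, 22 mm wide inside the legs, 24 mm free beneath. The capsule's underside is 66 mm below this point
- capsule_lugs (a point): on the capsule's axis 10 mm above its underside, between its two square lugs, 6x6 mm, that stick out along +y and -y to 26 mm. They pass the ring only through the notches, which lie 17 to 80 degrees anticlockwise (from above) of the lugs' start: the lifted capsule stops after 101 mm, a few N of extra pull show it. The hook turns it with up to 17 degrees of slack
- capsule_center (a point): point on the capsule's axis 20 mm above its underside; z along its axis, up when it stands
- tray_floor (a point): centre of the cork floor of the fixed green parts tray, 6 mm above the bench; inside 142 mm along x, 122 mm along y; its rim is 10 mm above this point; z up
- lock_cylinder_c (a point): nickel euro-profile lock cylinder lying on the bench, 67x28x38 mm; point at its middle
- padlock_c (a point): small brass padlock standing upright, 19x42x66 mm; point at the middle of its body
- tape_roll_c (a point): roll of blue tape lying flat, 64 mm across, 18 mm high; point at its middle
- oil_bottle_c (a point): small white oil bottle with a red spout, 40x40x114 mm; point 40 mm above its foot
- calliper_c (a point): steel calliper lying flat, 207x69x6 mm; point at its middle

How it is judged:
By the outcome, as a careful person would: the job done as asked, in the order asked, and still so for the second after the job is handed in, with the robot touching nothing.
It also fails if it takes over 72 s, if anything falls off the work surface, if the arm or the gripper's body presses on something with over 40 N, if the wrist force passes 120 N, or if a joint passes its speed limit or range.

ROBOT

A 6-joint arm with a two-finger parallel gripper is mounted at the origin on a cart in front of the work surface, level with it; the furniture and walls round the work are solid. World frame = base frame: x ahead of the robot, y to its left, z up, the work surface at z = 0. Lengths are in m, angles in rad, forces in N, time in s.
With the tool pointing down it reaches from about 0.375 to 0.75 m from the base axis. Payload 9 kg.
Tool frame: the origin (TCP) lies on the centre line of the jaws, within the pads' length; the fingertips stand 8 mm ahead of it and the grasp point (between the pads) lies 11 mm behind it; z points along the fingers, y is the direction in which the jaws open and shut (so a half turn about z gives the same grasp; the last joint's range is limited). The gripper opens to 85 mm and grips with 20 to 120 N. Pads are 22 mm wide; open, the fingers measure 114 mm over their backs; the gripper's body (76 mm by 85 mm) begins 54 mm behind the grasp point. The pads swing forward as they close: fully open they stand 13 mm farther back than shut.
Start: joints at [-1.326, 0.104, 0.097, 1.564, 0, 1.353], TCP at [0.268, -0.537, 0.239] pointing down, gripper open.
Joint ranges: [-2.99, 2.99], [-0.84, 1.86], [-1.1, 1.16], [-1.84, 2.11], [-1.51, 1.56], [-3.14, 3.14]. Speed limits (rad/s): [2.22, 2.22, 2.57, 3.14, 3.14, 3.14].

INTERFACE

Orientations are given as a unit quaternion [x, y, z, w].
In Python, from plant import bot gives the robot as it stands. The module is installed in compiled form; this text tells all that it offers.
- The arm moves only by the tool servo_tool, never from a script. Its argument "targets" is text: rows parted by semicolons, each of 7 numbers parted by spaces: the shift along the world's x, y, z in mm, then the turn, a rotation vector about the world's x, y, z in degrees, then the opening, from 0 (shut) to 1 (fully open). In form: dx dy dz wx wy wz jaw; .... A call has 1 to 20 rows; each row shifts and turns the commanded pose from where the row before left it; what a row does not reach is not made up. A row lasts 1/12 s, in which the tool goes at most 41.7 mm and 7.16 degrees, less where a joint would pass 70% of its speed; a pose out of reach is approached as far as the arm can. A call is refused whole if a number of a shift passes 41.7 or a number of a turn 7.16, either way. A call with a gripper value outside its range is refused whole. The fingers move at their own pace and stop on an object; the grip force is fixed at half the most. Time passes only in rows, so rows that do not move let the fingers close. It gives the time, the measured TCP pose, the force and the opening at its end, in the units of the state.
- bot.state(): the state, without advancing time (a new reading comes with each control period).
- bot.grab_frame(name): name is "side" or "top"; returns the picture (400x640x3 uint8, red, green, blue); there is no depth.
- bot.camera_model(name): a dict with "fx", "fy", "cx", "cy" (pixels), "k1" (the pictures are not rectified: a ray, as slopes to the right and down, at radius r is drawn at 1 + k1 r^2 times it, then the intrinsics apply), "camera_from_world" (4x4, takes a point from world to camera coordinates). Camera axes: x right, y down, z forward; pixel columns grow to the right and rows downward; lengths in m; the calibration is good to about 2 mm. A picture is of the moment at which its call begins. camera_model takes no time and is no camera call.
- bot.sign_off(): hands the job in, once; it reports no verdict.
The state is a dict: "time": time; "joint_pos": joint angles; "dq": joint speeds; "tau": joint torques, N m; "tool_pos": TCP position; "tcp_rot": TCP orientation; "force": force on the tool from outside, world axes, zero at the start; "moment": the same for the moment, N m; "gripper_width": finger opening in m.
Only numpy, scipy, OpenCV 4.12 (cv2) and the standard library are available. Lean on these libraries where they do the work, as an engineer would, in place of code of your own. Each camera call takes 0.05 s, during which the arm holds its last target.

## Working session

There is one attempt and no reset: what is moved stays moved. The work goes in short steps, Python scripts to look and compute and a tool call to move; the robot and the scene stay as the last step left them, time stands still between calls to the robot, and variables do not carry over. Pictures are saved under pics/ and viewed, and the job is handed in when it is done.

Besides the shell and the picture viewer there is one more tool, called after "Emit:" by a JSON object that holds its "fn" and its "kwargs", one argument or row to a line. servo_tool: Moves the arm, as the interface text tells. Its arguments: {"type":"object","properties":{"targets":{"type":"string"}},"required":["targets"]}

```bash
mkdir -p pics
python3 - <<'E'
from plant import bot
import cv2
print(bot.state())
for n in("side","top"):
    im=bot.grab_frame(n); cv2.imwrite(f"pics/{n}0.png",im[:,:,::-1]); print(bot.camera_model(n))
E
```

```text
{'time': 0.0, 'joint_pos': array([-1.32569645e+00,  1.04718709e-01,  9.64652766e-02,  1.56387202e+00,
        1.36228600e-05,  1.35309060e+00]), 'dq': array([-8.22468371e-04,  1.28707144e-04, -7.53292098e-05,  2.25661626e-03,
       -6.04763325e-04,  1.38760975e-03]), 'tau': array([ 2.90165204e-03, -5.56925225e+01,  5.03649652e+01,  1.66760443e-02,
       -3.91127051e-04, -1.86830434e-06]), 'tool_pos': array([ 0.26780776, -0.53656736,  0.23850874]), 'tcp_rot': array([ 9.73345417e-01,  2.29343102e-01, -2.29151446e-06, -6.64595353e-04]), 'force': array([ 0.39672614, -0.72754087, -0.34383477]), 'moment': array([-0.03732292,  0.02605971,  0.0342546 ]), 'gripper_width': 0.08533538187886941}
{'fx': 363.7842389750889, 'fy': 363.7842389750889, 'cx': 322.57763359893846, 'cy': 194.9208885696379, 'k1': -0.05856285557111347, 'camera_from_world': array([[-0.97774474, -0.20958283,  0.00950076,  0.49013823],
       [-0.13027113,  0.57099652, -0.81055068,  0.16900491],
       [ 0.1644526 , -0.79374934, -0.58559143,  0.91250567],
       [ 0.        ,  0.        ,  0.        ,  1.        ]])}
{'fx': 458.4099299951614, 'fy': 458.4099299951614, 'cx': 326.28117635761316, 'cy': 198.65178090143806, 'k1': -0.10314105841091581, 'camera_from_world': array([[ 0.20394801, -0.97895075, -0.00778748, -0.11353074],
       [-0.76226184, -0.15380301, -0.62873008,  0.4546032 ],
       [ 0.61429805,  0.13416435, -0.77758462,  1.19927427],
       [ 0.        ,  0.        ,  0.        ,  1.        ]])}
```

View pics/side0.png

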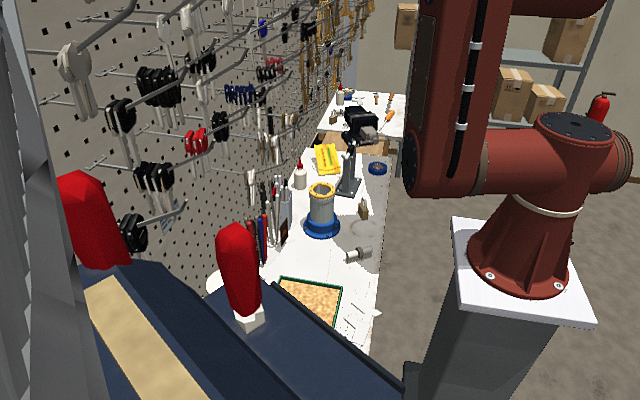

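View pics/top0.png

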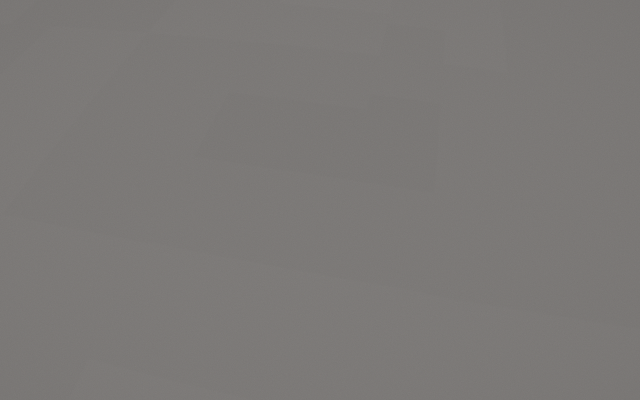

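The side view shows the bench: tube safe around (321,205), stand with the black hook around (350,180), tray around (310,300). The top picture is nearly blank grey, so I'll take it again.

Run:
```python
from plant import bot
import cv2,numpy as np
for n in("side","top"):
    im=bot.grab_frame(n); cv2.imwrite(f"pics/{n}1.png",im[:,:,::-1]);print(n,im.mean(),im.std(), im.min(),im.max())
    M=bot.camera_model(n)['camera_from_world']; print(-M[:3,:3].T@M[:3,3])
    if n=="top":
        g=im.astype(float); g=np.clip((g-g.mean((0,1)))*8+128,0,255).astype(np.uint8); cv2.imwrite("pics/top1c.png",g[:,:,::-1])
    else:
        c=im[80:360,200:420]; cv2.imwrite("pics/side1c.png",cv2.resize(c[:,:,::-1],None,fx=2.1,fy=2.1,interpolation=cv2.INTER_CUBIC))
```

```text
side 96.25158072916666 56.340377938946936 0 255
[0.3511826  0.73052412 0.66668586]
top 121.14063411458334 2.162975480959511 113 128
[-0.3670308  -0.20212152  1.21747582]
```

View pics/top1.png

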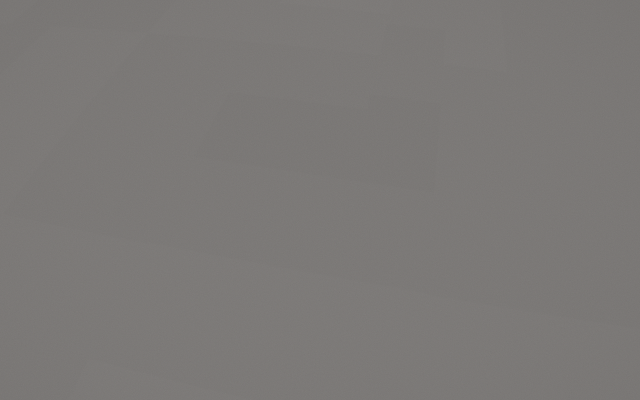

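View pics/side1c.png

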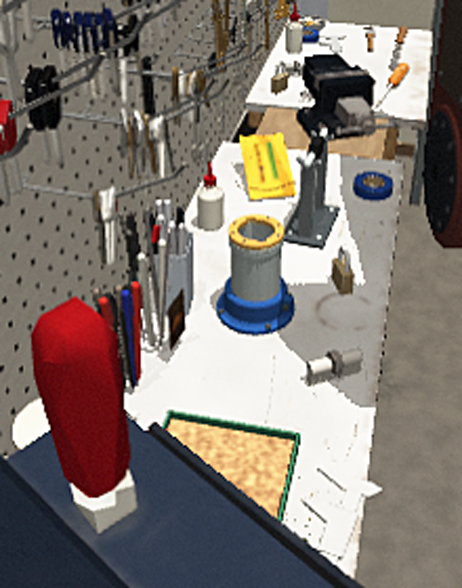

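View pics/top1c.png

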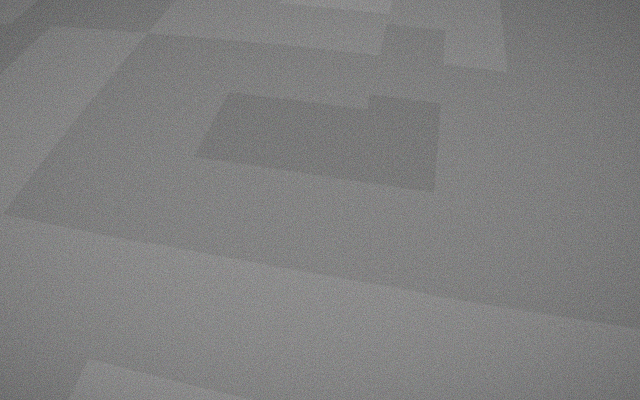

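```bash
cat > h.py <<'E'
import numpy as np,cv2
from plant import bot
def proj(n,P):
    c=bot.camera_model(n);M=c['camera_from_world'];p=M[:3,:3]@np.asarray(P,float)+M[:3,3]
    s=p[:2]/p[2];s=s*(1+c['k1']*(s@s));return np.array([c['fx']*s[0]+c['cx'],c['fy']*s[1]+c['cy']])
def ray(n,u,v):
    c=bot.camera_model(n);d=np.array([(u-c['cx'])/c['fx'],(v-c['cy'])/c['fy']]);s=d.copy()
    for _ in range(20): s=d/(1+c['k1']*(s@s))
    M=c['camera_from_world'];R=M[:3,:3];o=-R.T@M[:3,3];return o,R.T@np.array([s[0],s[1],1])
def atz(n,u,v,z):
    o,d=ray(n,u,v);return o+d*(z-o[2])/d[2]
def crop(n,name,x0,x1,y0,y1,f):
    im=bot.grab_frame(n);cv2.imwrite(f"pics/{name}_full.png",im[:,:,::-1])
    cv2.imwrite(f"pics/{name}.png",cv2.resize(im[y0:y1,x0:x1,::-1],None,fx=f,fy=f,interpolation=cv2.INTER_CUBIC))
E
python3 - <<'E'
import cv2
im=cv2.imread("pics/side1.png")
cv2.imwrite("pics/s1a.png",cv2.resize(im[95:215,280:400],None,fx=5,fy=5,interpolation=cv2.INTER_CUBIC))
cv2.imwrite("pics/s1b.png",cv2.resize(im[165:265,270:390],None,fx=5,fy=5,interpolation=cv2.INTER_CUBIC))
E
```

```text
(no output)
```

View pics/s1a.png

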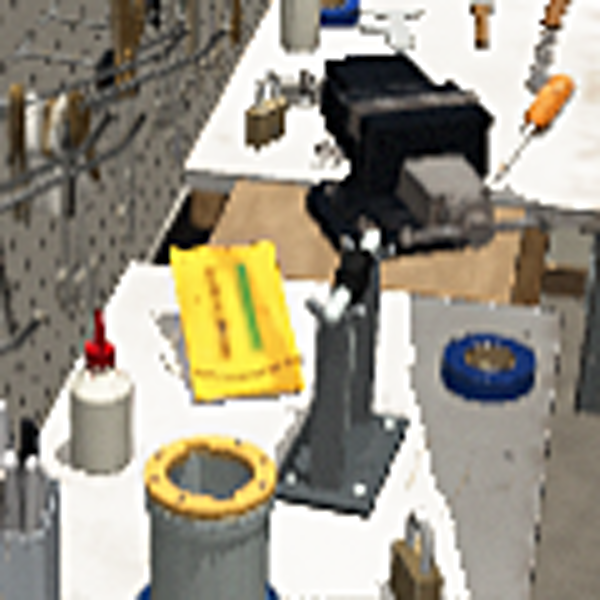

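View pics/s1b.png

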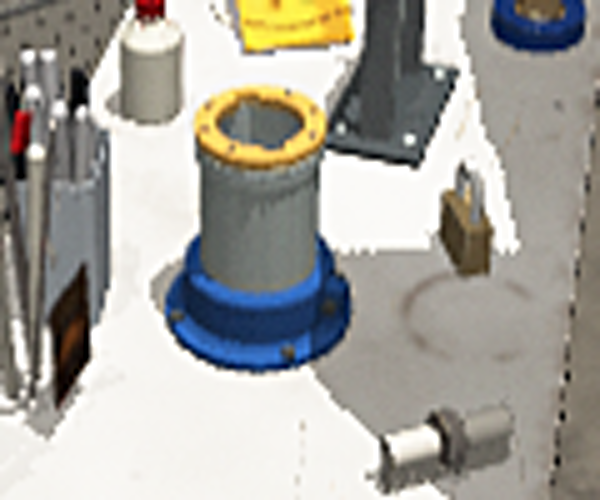

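Top view is only faint flat patches so far (perhaps an arm link blocks it). In the side view the ring is at about (322,190), the stand forks at (345,155) and (354,144), and the stand base at (348,190). I'll measure these at higher zoom.

Run:
```python
import cv2
im=cv2.imread("pics/side1.png")
cv2.imwrite("pics/s1c.png",cv2.resize(im[178:208,302:342],None,fx=18,fy=18,interpolation=cv2.INTER_CUBIC))
cv2.imwrite("pics/s1d.png",cv2.resize(im[135:201,330:370],None,fx=9,fy=9,interpolation=cv2.INTER_CUBIC))
cv2.imwrite("pics/s1e.png",cv2.resize(im[265:385,260:390],None,fx=5,fy=5,interpolation=cv2.INTER_CUBIC))
```

```text
(no output)
```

View pics/s1c.png

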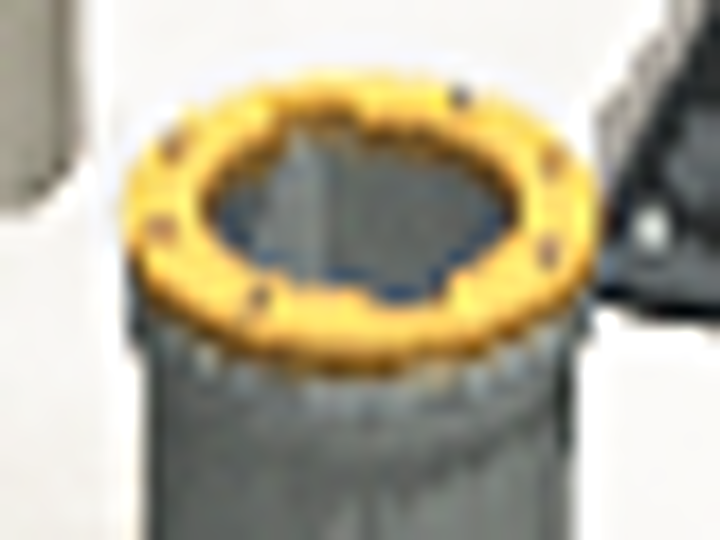

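View pics/s1d.png

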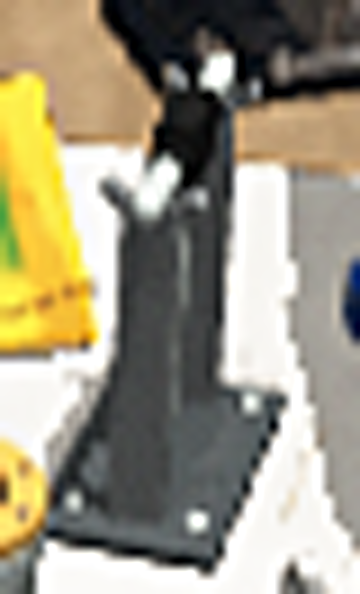

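View pics/s1e.png

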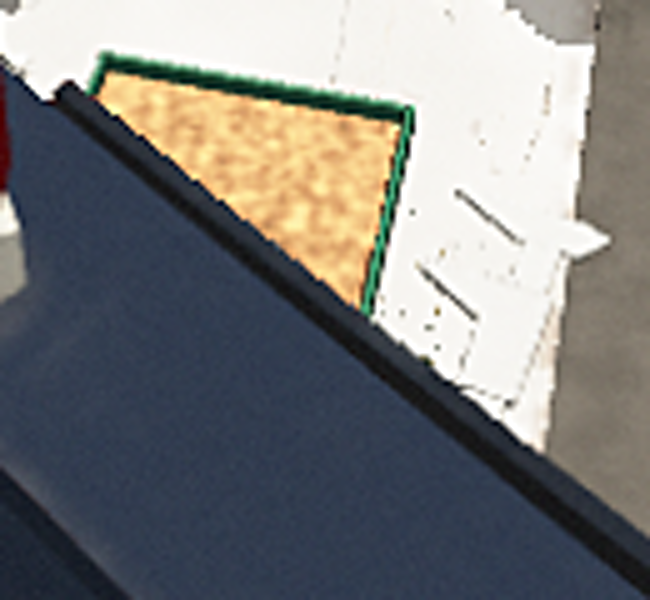

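```bash
cat > m1.py <<'E'
from h import *
from scipy.optimize import least_squares
def px(p,f,x0,y0): return ((p[0]+.5)/f-.5+x0,(p[1]+.5)/f-.5+y0)
C=lambda p:px(p,18,302,178); D=lambda p:px(p,9,330,135); T=lambda p:px(p,5,260,265)
out=[C(p) for p in[(123,205),(603,205),(380,68),(180,125),(520,105),(260,335),(440,340),(160,280)]]
P=np.array([atz("side",*p,.13)[:2] for p in out])
f=lambda q:np.hypot(*(P-q[:2]).T)-q[2]
r=least_squares(f,[.5,.1,.035]);print("outer",r.x,r.fun*1e3)
inn=[C(p) for p in[(203,205),(520,210),(240,150),(480,140)]]
Q=np.array([atz("side",*p,.13)[:2] for p in inn]);print("inner r",np.hypot(*(Q-r.x[:2]).T)*1e3)
r2=least_squares(lambda q:np.hypot(*(Q-q[:2]).T)-.023,r.x[:2]);print("in fit",r2.x,r2.fun*1e3)
c=r.x[:2]
for p in[(365,295),(445,290),(405,300),(280,105),(355,115),(315,103)]:
    w=atz("side",*C(p),.13)[:2]-c;print("notch",p,np.hypot(*w)*1e3,np.degrees(np.arctan2(w[1],w[0])))
for n,p in dict(near=(148,212),far=(222,72)).items(): print(n,atz("side",*D(p),.135))
for n,p in dict(nr=(210,572),l=(38,532),r=(288,400)).items(): print(n,atz("side",*D(p),.008))
for p in[(75,500),(198,520),(250,402)]: print("bolt",atz("side",*D(p),.01))
for p in[(100,55),(412,105),(370,318)]: print("tray rim",atz("side",*T(p),.016))
E
python3 m1.py
```

```text
outer [ 0.50939377 -0.02234674  0.03450261] [ 0.13537938 -0.37764129  0.92664153 -0.92226149 -0.08682446  0.51711433
 -0.15176282 -0.04064518]
inner r [23.18780049 22.21883776 22.70683567 23.63056119]
in fit [ 0.50955543 -0.02268042] [ 0.10755105 -0.67474616 -0.5791626   0.4400515 ]
notch (365, 295) 22.10655352246025 102.22225142020754
notch (445, 290) 23.62888983141265 130.66693377933532
notch (405, 300) 23.91563568715098 115.7987307438323
notch (280, 105) 28.299282652836197 -51.7420108464257
notch (355, 115) 22.993378105011278 -74.1844148334665
notch (315, 103) 27.016686085165404 -62.097498092686614
near [ 0.47238579 -0.18408446  0.135     ]
far [ 0.46259259 -0.28574959  0.135     ]
nr [ 0.44222014 -0.16663692  0.008     ]
l [ 0.50360919 -0.17655728  0.008     ]
r [ 0.42953663 -0.27864832  0.008     ]
bolt [ 0.49409219 -0.19553324  0.01      ]
bolt [ 0.45037295 -0.19316779  0.01      ]
bolt [ 0.44269941 -0.27113297  0.01      ]
tray rim [0.56441303 0.18616925 0.016     ]
tray rim [0.41679835 0.18372876 0.016     ]
tray rim [0.41478482 0.29711604 0.016     ]
```

Emit:
{"fn": "servo_tool", "kwargs": {
  "targets": "16 25 -3 0 0 5 1; 16 25 -3 0 0 5 1; 16 25 -3 0 0 5 1; 16 25 -3 0 0 5 1; 16 25 -3 0 0 5 1; 16 25 -3 0 0 5 1; 16 25 -3 0 0 5 1; 16 25 -3 0 0 5 1; 16 25 -3 0 0 5 1; 16 25 -3 0 0 5 1; 16 25 -3 0 0 5 1; 16 25 -3 0 0 2 1; 0 0 0 0 0 0 1; 0 0 0 0 0 0 1"
}}

```text
time: 1.37
tool_pos: [0.4603, -0.2356, 0.2031]
tcp_rot: [0.745, 0.667, -0.0, -0.0]
force: [-0.3, 0.1, 0.7]
gripper_width: 0.0852
```

Run:
```python
from h import *
crop("side","s2",300,400,80,210,5)
im=bot.grab_frame("top"); cv2.imwrite("pics/top2.png",im[:,:,::-1]);print(im.std())
```

```text
2.1632457707639516
```

View pics/s2.png

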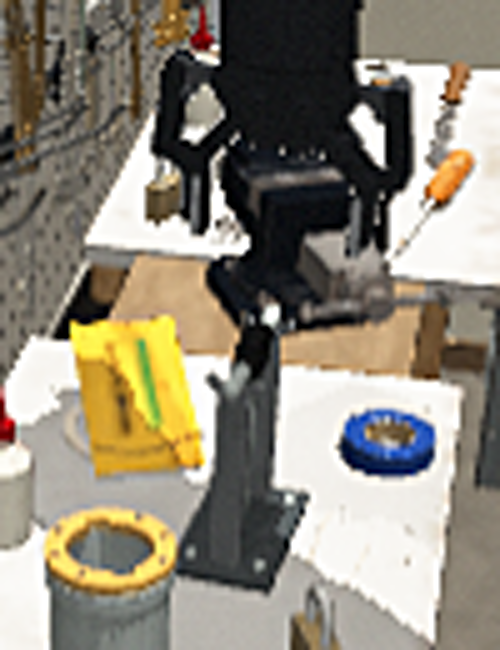

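Fingers straddle the stand cleanly; the top camera is unchanged and grey with the arm moved, so it is of no use. Descending onto the handle.

Emit:
{"fn": "servo_tool", "kwargs": {
  "targets": "7 1 -10 0 0 0 1; 0 0 -12 0 0 0 1; 0 0 -12 0 0 0 1; 0 0 -12 0 0 0 1; 0 0 -12 0 0 0 1; 0 0 -12 0 0 0 1; 0 0 -9 0 0 0 1; 0 0 0 0 0 0 1; 0 0 0 0 0 0 1"
}}

```text
time: 2.22
tool_pos: [0.4666, -0.2357, 0.1238]
tcp_rot: [0.746, 0.666, -0.0, -0.0]
force: [0.0, -0.8, -0.4]
gripper_width: 0.0855
```

Run:
```python
from h import *
crop("side","s3",320,380,100,200,6)
```

```text
(no output)
```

View pics/s3.png

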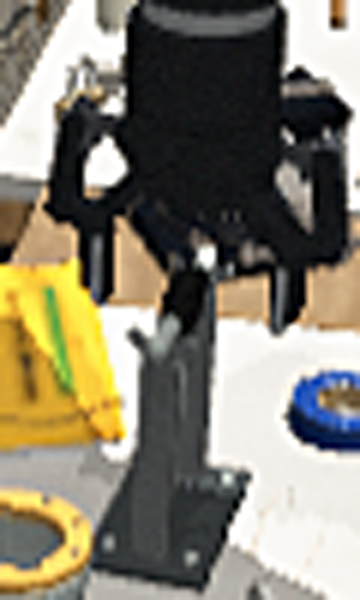

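Fingers at (97,250) and (283,290) in the crop straddle the black block at (183,300). Closing.

Emit:
{"fn": "servo_tool", "kwargs": {
  "targets": "0 0 0 0 0 0 0; 0 0 0 0 0 0 0; 0 0 0 0 0 0 0; 0 0 0 0 0 0 0; 0 0 0 0 0 0 0; 0 0 0 0 0 0 0; 0 0 0 0 0 0 0; 0 0 0 0 0 0 0; 0 0 0 0 0 0 0; 0 0 0 0 0 0 0"
}}

```text
time: 3.1
tool_pos: [0.4695, -0.2367, 0.1259]
tcp_rot: [0.746, 0.666, 0.002, 0.003]
force: [11.2, 0.0, 1.8]
gripper_width: 0.0152
```

Emit:
{"fn": "servo_tool", "kwargs": {
  "targets": "3 0 0 0 0 0 0; 0 0 2 0 0 0 0; 0 0 6 0 0 0 0; 0 0 10 0 0 0 0; 0 0 15 0 0 0 0; 0 0 20 0 0 0 0; 0 0 20 0 0 0 0; 0 0 20 0 0 0 0; 0 0 20 0 0 0 0; 0 0 20 0 0 0 0; 0 0 10 0 0 0 0; 0 0 0 0 0 0 0; 0 0 0 0 0 0 0"
}}

```text
time: 4.18
tool_pos: [0.47, -0.236, 0.2674]
tcp_rot: [0.746, 0.666, 0.0, 0.0]
force: [0.3, 0.4, -2.3]
gripper_width: 0.0152
```

Run:
```python
from h import *
print(bot.state()['moment'])
crop("side","s4",310,400,60,190,5)
```

```text
[-0.01166879  0.01562543 -0.00163002]
```

View pics/s4.png

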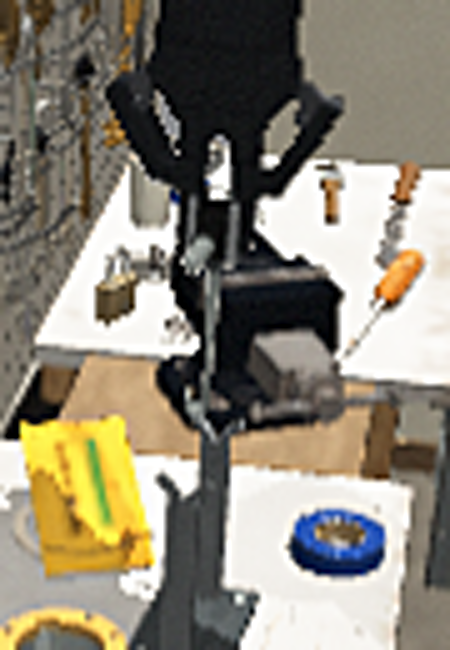

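```bash
cat >> h.py <<'E'
def hook(off=(0,0,-.0095),s=None):
    "pose of hook_grip: R (hook axes), p. hook y = tool x, hook x = -(tool y)?"
    from scipy.spatial.transform import Rotation as Ro
    s=s or bot.state();R=Ro.from_quat(s['tcp_rot']).as_matrix()
    # tool z down; hook z=-tool z; hook y=tool x ; hook x = y x z
    y=R[:,0];z=-R[:,2];x=np.cross(y,z);H=np.stack([x,y,z],1)
    return H,np.array(s['tool_pos'])+R@np.array(off)
def hp(P,off=(0,0,-.0095),s=None):
    H,p=hook(off,s);return p+H@np.asarray(P)
E
python3 - <<'E'
from h import *
print(bot.state()['tool_pos'],hook()[0])
for n,P in dict(near=(0,.056,0),far=(0,-.056,0),tip=(.0125,0,-.1024),under=(.0055,0,-.1155),heel=(0,0,-.1155)).items():
    q=proj("side",hp(P));print(n,hp(P),q,(q-[310,60])*5)
E
```

```text
[ 0.46967978 -0.23577625  0.26641613] [[ 9.93593182e-01  1.13013625e-01  7.14136147e-04]
 [-1.13013160e-01  9.93593271e-01 -6.61539557e-04]
 [-7.84323854e-04  5.76594410e-04  9.99999526e-01]]
near [ 0.47601532 -0.18014131  0.27594841] [346.85588627 113.03865246] [184.27943133 265.19326232]
far [ 0.4633578  -0.29142375  0.27588384] [357.05670119  98.6661856 ] [235.28350595 193.33092801]
tip [ 0.48203335 -0.23712745  0.17350637] [346.21148237 137.72975573] [181.05741186 388.64877864]
under [ 0.47506884 -0.23632769  0.16041187] [348.27036931 142.04328302] [191.35184655 410.21641511]
heel [ 0.46960408 -0.23570612  0.16041618] [350.05120858 142.33335079] [200.25604289 411.66675394]
```

Run:
```python
import cv2
im=cv2.imread("pics/s4_full.png")
cv2.imwrite("pics/s4z.png",cv2.resize(im[85:150,330:370],None,fx=9,fy=9,interpolation=cv2.INTER_CUBIC))
```

```text
(no output)
```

View pics/s4z.png

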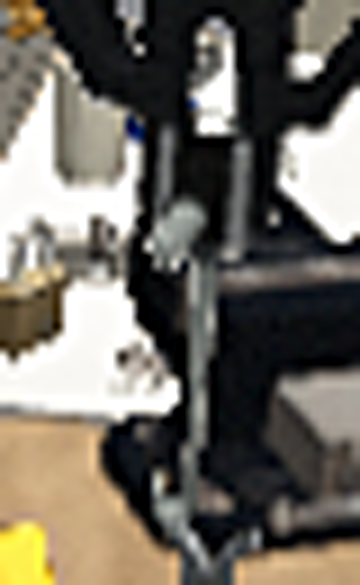

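The hook is held upright, with the near bar end at about (348,112), 1–2 px right of where I predicted it, and the foot points to world +x (tip at (348,138)). So the camera reads x about 3 mm low. Moving over the tube to compare the hook directly with the ring.

Emit:
{"fn": "servo_tool", "kwargs": {
  "targets": "0 2 10 0 0 0 0; 4 21 3 0 0 0 0; 4 21 0 0 0 0 0; 4 21 0 0 0 0 0; 4 21 0 0 0 0 0; 4 21 0 0 0 0 0; 4 21 0 0 0 0 0; 4 21 0 0 0 0 0; 4 21 0 0 0 0 0; 4 21 0 0 0 0 0; 6 23 0 0 0 0 0; 0 0 0 0 0 0 0; 0 0 0 0 0 0 0; 0 0 0 0 0 0 0"
}}

```text
time: 5.4
tool_pos: [0.5116, -0.0219, 0.28]
tcp_rot: [0.746, 0.666, -0.0, -0.0]
force: [0.8, 0.3, -1.9]
gripper_width: 0.0154
```

Run:
```python
from h import *
x0,y0,f=295,110,6
crop("side","s5",x0,x0+60,y0,y0+100,f)
for n,P in dict(near=(0,.056,0),far=(0,-.056,0),grip=(0,0,0),tip=(.0127,0,-.1024),toe=(.0127,0,-.1155),heel=(-.0017,0,-.1155)).items():
    q=proj("side",hp(P));print(n,hp(P),q,(q-[x0,y0]+.5)*f-.5)
```

```text
near [0.51796136 0.03332537 0.28952795] [313.27334266 143.20030829] [112.14005593 201.70184977]
far [ 0.50527592 -0.07795392  0.28954124] [328.78904797 122.97336368] [205.23428784  80.34018206]
grip [ 0.51161864 -0.02231427  0.2895346 ] [321.43129287 132.56061024] [161.08775722 137.86366143]
tip [ 0.52416259 -0.02375647  0.18712552] [316.32855357 169.07981528] [130.47132144 356.9788917 ]
toe [ 0.52415308 -0.02375695  0.17402552] [316.33462076 173.51191076] [130.50772455 383.57146456]
heel [ 0.50984575 -0.02212597  0.17403585] [321.75206097 174.53676506] [163.01236581 389.72059038]
```

View pics/s5.png

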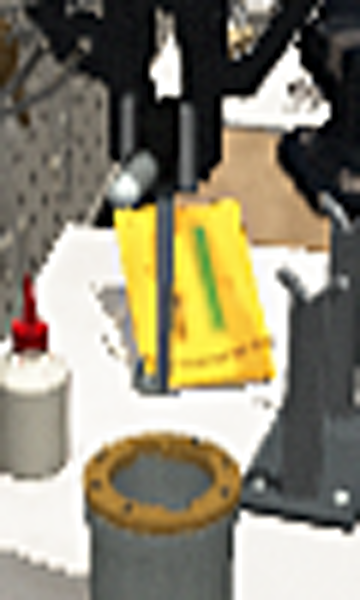

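Run:
```python
import cv2
from h import *
im=cv2.imread("pics/s5_full.png")
x0,y0,f=306,125,14
c=cv2.resize(im[y0:y0+42,x0:x0+32],None,fx=f,fy=f,interpolation=cv2.INTER_CUBIC)
x1,y1=306,158
d=cv2.resize(im[y1:y1+42,x1:x1+32],None,fx=f,fy=f,interpolation=cv2.INTER_CUBIC)
for img,a,b in((c,x0,y0),(d,x1,y1)):
  for P in[(0,.056,0),(0,0,-.013),(0,0,-.09),(.0127,0,-.1024),(.0127,0,-.1155),(-.0017,0,-.1155)]:
    q=(proj("side",hp(P))-[a,b]+.5)*f-.5; cv2.circle(img,tuple(int(t) for t in q),3,(0,0,255),-1)
cv2.imwrite("pics/s5z.png",np.hstack([c[:588],d[:588]])[:, :800] if 0 else cv2.resize(np.hstack([c,d]),(800,525)))
```

```text
(no output)
```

View pics/s5z.png

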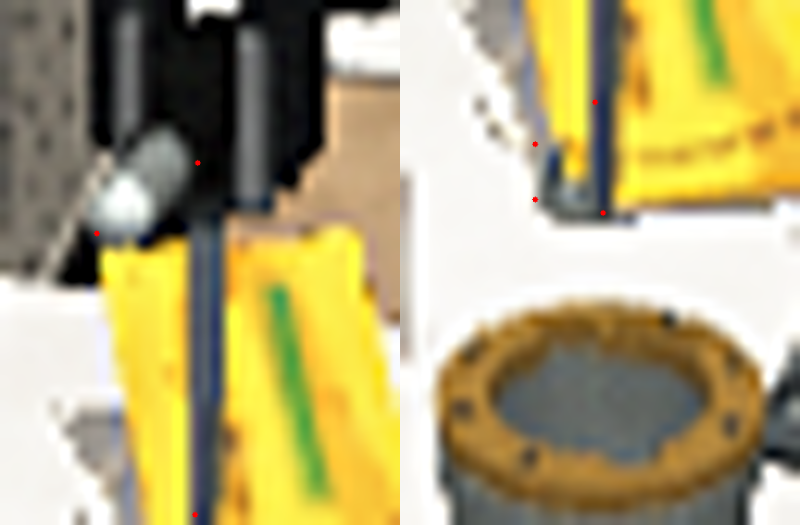

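In this zoom the shank sits about 0.7 px right of prediction, so the ring's true centre is near (0.511, -0.021). Ring notches are at the front and back of the rim. Moving to the offset pose with hook y at about 68°, then down in small steps while watching the force.

Emit:
{"fn": "servo_tool", "kwargs": {
  "targets": "-6 3 0 0 0 -5 0; -6 3 -5 0 0 -5 0; -4 1 -10 0 0 -5 0; 0 0 -10 0 0 0 0; 0 0 -5 0 0 0 0; 0 0 -5 0 0 0 0; 0 0 -3 0 0 0 0; 0 0 0 0 0 0 0; 0 0 0 0 0 0 0"
}}

```text
time: 6.2
tool_pos: [0.496, -0.015, 0.2424]
tcp_rot: [0.826, 0.563, -0.0, 0.0]
force: [0.4, -0.9, -1.4]
gripper_width: 0.0151
```

Run:
```python
from h import *
x0,y0,f=300,140,10
crop("side","s6",x0,x0+45,y0,y0+60,f)
s=bot.state();print(s['tool_pos'],s['force'],s['moment'])
for n,P in dict(tip=(.0127,0,-.1024),toe=(.0127,0,-.1155),heel=(-.0017,0,-.1155)).items():
    q=proj("side",hp(P));print(n,hp(P),(q-[x0,y0]+.5)*f-.5)
```

```text
[ 0.49606676 -0.01501776  0.24263452] [ 0.7954443  -0.49868625 -2.03431431] [-0.04903814  0.01855245  0.02538568]
tip [ 0.5079235  -0.01967586  0.14973984] [226.59550313 436.50769945]
toe [ 0.50792865 -0.01967778  0.13663985] [226.1216456 478.922646 ]
heel [ 0.49452614 -0.01441158  0.13663381] [273.27416091 497.11268305]
```

View pics/s6.png

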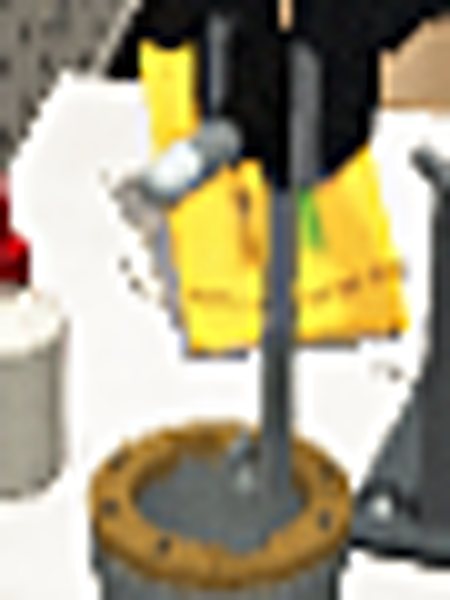

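The foot hangs over the open mouth: the shank bottom is at about (280,510) in the crop and the hole spans 135–308. Descending in small steps.

Emit:
{"fn": "servo_tool", "kwargs": {
  "targets": "0 0 -4 0 0 0 0; 0 0 -4 0 0 0 0; 0 0 -4 0 0 0 0; 0 0 -4 0 0 0 0; 0 0 -4 0 0 0 0; 0 0 0 0 0 0 0"
}}

```text
time: 6.75
tool_pos: [0.4954, -0.0148, 0.2212]
tcp_rot: [0.826, 0.563, -0.0, -0.001]
force: [0.5, 0.4, -1.7]
gripper_width: 0.0152
```

Emit:
{"fn": "servo_tool", "kwargs": {
  "targets": "0 0 -5 0 0 0 0; 0 0 -5 0 0 0 0; 0 0 -5 0 0 0 0; 0 0 -5 0 0 0 0; 0 0 -5 0 0 0 0; 0 0 -5 0 0 0 0; 0 0 0 0 0 0 0"
}}

```text
time: 7.33
tool_pos: [0.4954, -0.0148, 0.191]
tcp_rot: [0.827, 0.563, -0.0, -0.001]
force: [-0.0, 0.0, -1.4]
gripper_width: 0.015
```

Inside without contact. Next comes the level of the wire (TCP about 0.182), so steps of 2 mm.

Emit:
{"fn": "servo_tool", "kwargs": {
  "targets": "0 0 -2 0 0 0 0; 0 0 -2 0 0 0 0; 0 0 -2 0 0 0 0; 0 0 -2 0 0 0 0; 0 0 0 0 0 0 0"
}}

```text
time: 7.75
tool_pos: [0.4957, -0.0149, 0.1839]
tcp_rot: [0.827, 0.563, -0.0, -0.0]
force: [-0.1, 0.1, -1.9]
gripper_width: 0.0153
```

Emit:
{"fn": "servo_tool", "kwargs": {
  "targets": "0 0 -1 0 0 0 0; 0 0 -1 0 0 0 0; 0 0 -1 0 0 0 0; 0 0 -1 0 0 0 0; 0 0 0 0 0 0 0"
}}

```text
time: 8.17
tool_pos: [0.4958, -0.0149, 0.1801]
tcp_rot: [0.827, 0.563, -0.0, -0.0]
force: [-0.0, 0.0, -1.5]
gripper_width: 0.0153
```

Emit:
{"fn": "servo_tool", "kwargs": {
  "targets": "0 0 -1 0 0 0 0; 0 0 -1 0 0 0 0; 0 0 -1 0 0 0 0; 0 0 -1 0 0 0 0; 0 0 0 0 0 0 0"
}}

```text
time: 8.58
tool_pos: [0.4958, -0.0149, 0.176]
tcp_rot: [0.827, 0.563, -0.0, -0.0]
force: [-0.1, 0.0, -1.0]
gripper_width: 0.0153
```

Emit:
{"fn": "servo_tool", "kwargs": {
  "targets": "0 0 -2 0 0 0 0; 0 0 -2 0 0 0 0; 0 0 -2 0 0 0 0; 0 0 -2 0 0 0 0; 0 0 -2 0 0 0 0; 0 0 -2 0 0 0 0; 0 0 -2 0 0 0 0; 0 0 0 0 0 0 0"
}}

```text
time: 9.25
tool_pos: [0.4957, -0.0148, 0.1618]
tcp_rot: [0.827, 0.563, -0.0, -0.0]
force: [0.3, -0.2, -2.0]
gripper_width: 0.0155
```

Depth reached with no contact. Now sweeping along hook +x, foot under the wire.

Emit:
{"fn": "servo_tool", "kwargs": {
  "targets": "1.9 -0.7 0 0 0 0 0; 1.9 -0.7 0 0 0 0 0; 1.9 -0.7 0 0 0 0 0; 0 0 0 0 0 0 0"
}}

```text
time: 9.58
tool_pos: [0.502, -0.0172, 0.1624]
tcp_rot: [0.827, 0.563, 0.0, 0.0]
force: [-0.4, -0.6, -1.9]
gripper_width: 0.0149
```

Emit:
{"fn": "servo_tool", "kwargs": {
  "targets": "0.9 -0.4 0 0 0 0 0; 0.9 -0.4 0 0 0 0 0; 0.9 -0.4 0 0 0 0 0; 0 0 0 0 0 0 0"
}}

```text
time: 9.92
tool_pos: [0.5044, -0.0183, 0.1623]
tcp_rot: [0.827, 0.563, 0.0, 0.0]
force: [-0.7, 0.3, -1.1]
gripper_width: 0.0149
```

Emit:
{"fn": "servo_tool", "kwargs": {
  "targets": "0.9 -0.4 0 0 0 0 0; 0.9 -0.4 0 0 0 0 0; 0 0 0 0 0 0 0"
}}

```text
time: 10.17
tool_pos: [0.5062, -0.0191, 0.1623]
tcp_rot: [0.827, 0.563, 0.0, 0.0]
force: [-0.2, 0.6, -1.0]
gripper_width: 0.0149
```

Emit:
{"fn": "servo_tool", "kwargs": {
  "targets": "0.9 -0.4 0 0 0 0 0; 0.9 -0.4 0 0 0 0 0; 0 0 0 0 0 0 0"
}}

```text
time: 10.42
tool_pos: [0.5079, -0.0198, 0.1623]
tcp_rot: [0.827, 0.563, -0.0, -0.0]
force: [0.3, -0.7, -1.1]
gripper_width: 0.0148
```

Emit:
{"fn": "servo_tool", "kwargs": {
  "targets": "0.9 -0.4 0 0 0 0 0; 0.9 -0.4 0 0 0 0 0; 0 0 0 0 0 0 0"
}}

```text
time: 10.67
tool_pos: [0.5098, -0.0207, 0.1623]
tcp_rot: [0.827, 0.563, -0.0, 0.0]
force: [-0.8, -0.3, -1.3]
gripper_width: 0.0152
```

Emit:
{"fn": "servo_tool", "kwargs": {
  "targets": "0.9 -0.4 0 0 0 0 0; 0 0 0 0 0 0 0; 0 0 0 0 0 0 0"
}}

```text
time: 10.92
tool_pos: [0.5106, -0.021, 0.1623]
tcp_rot: [0.827, 0.563, -0.0, 0.0]
force: [-0.8, -0.1, -1.7]
gripper_width: 0.0153
```

Run:
```python
from h import *
s=bot.state();print(s['tool_pos'],s['force'],s['moment'])
```

```text
[ 0.51058692 -0.02104847  0.16230266] [-0.81343069 -0.10483529 -1.65129391] [0.02587573 0.24093171 0.02272317]
```

The moment shows light contact of the blade with the wire. Lifting slowly.

Emit:
{"fn": "servo_tool", "kwargs": {
  "targets": "0 0 2 0 0 0 0; 0 0 2 0 0 0 0; 0 0 2 0 0 0 0; 0 0 2 0 0 0 0; 0 0 1 0 0 0 0; 0 0 0 0 0 0 0"
}}

```text
time: 11.42
tool_pos: [0.5108, -0.0211, 0.1718]
tcp_rot: [0.826, 0.563, 0.0, 0.0]
force: [-1.7, 0.2, -1.2]
gripper_width: 0.0152
```

Emit:
{"fn": "servo_tool", "kwargs": {
  "targets": "0 0 1 0 0 0 0; 0 0 1 0 0 0 0; 0 0 1 0 0 0 0; 0 0 0 0 0 0 0; 0 0 0 0 0 0 0"
}}

```text
time: 11.83
tool_pos: [0.5106, -0.021, 0.1744]
tcp_rot: [0.826, 0.563, 0.0, 0.0]
force: [-0.2, -0.0, -0.7]
gripper_width: 0.0151
```

Emit:
{"fn": "servo_tool", "kwargs": {
  "targets": "0 0 1 0 0 0 0; 0 0 1 0 0 0 0; 0 0 1 0 0 0 0; 0 0 1 0 0 0 0; 0 0 0 0 0 0 0; 0 0 0 0 0 0 0"
}}

```text
time: 12.33
tool_pos: [0.5106, -0.021, 0.1783]
tcp_rot: [0.827, 0.563, 0.0, 0.0]
force: [0.7, 0.3, -4.0]
gripper_width: 0.0151
```

Run:
```python
from h import *
s=bot.state();print(s['tool_pos'],s['force'],s['moment'])
```

```text
[ 0.51060118 -0.0210137   0.17828986] [ 0.69477837  0.28301643 -4.0399306 ] [-0.04163091  0.00742209 -0.01996038]
```

Caught: the vertical load went from -1.5 to -4.0 N (about 0.25 kg). Lifting while bringing the pocket over the bore axis.

Emit:
{"fn": "servo_tool", "kwargs": {
  "targets": "-1 0.4 2 0 0 0 0; -1 0.4 3 0 0 0 0; -1 0.4 4 0 0 0 0; -1 0.4 4 0 0 0 0; -1 0.4 5 0 0 0 0; 0 0 5 0 0 0 0; 0 0 5 0 0 0 0; 0 0 5 0 0 0 0; 0 0 5 0 0 0 0; 0 0 5 0 0 0 0; 0 0 0 0 0 0 0"
}}

```text
time: 13.25
tool_pos: [0.5061, -0.0192, 0.2227]
tcp_rot: [0.827, 0.563, 0.001, 0.001]
force: [-0.0, -0.5, -4.1]
gripper_width: 0.0149
```

Emit:
{"fn": "servo_tool", "kwargs": {
  "targets": "0 0 5 0 0 0 0; 0 0 5 0 0 0 0; 0 0 5 0 0 0 0; 0 0 5 0 0 0 0; 0 0 5 0 0 0 0; 0 0 5 0 0 0 0; 0 0 4 0 0 0 0; 0 0 2 0 0 0 0; 0 0 0 0 0 0 0"
}}

```text
time: 14.0
tool_pos: [0.5059, -0.0191, 0.258]
tcp_rot: [0.827, 0.563, 0.0, 0.0]
force: [0.6, -0.0, -4.3]
gripper_width: 0.015
```

Run:
```python
from h import *
s=bot.state();print(s['tool_pos'],s['force'],s['moment'])
x0,y0,f=300,140,10
crop("side","s7",x0,x0+45,y0,y0+60,f)
```

```text
[ 0.50586581 -0.01911966  0.25795233] [ 0.58335331 -0.02140004 -4.34797292] [-0.11260815  0.00146747 -0.04578328]
```

View pics/s7.png

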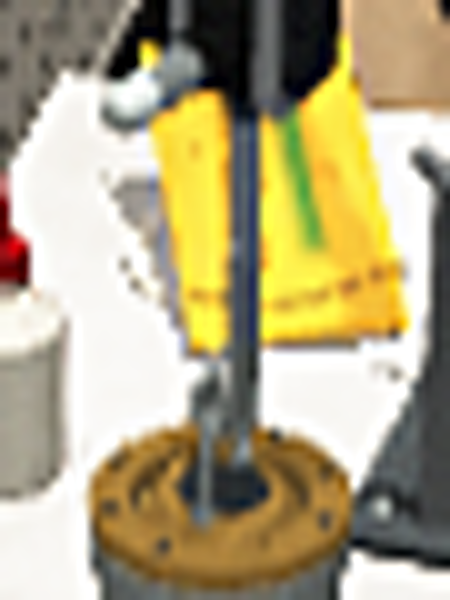

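Run:
```python
from h import *
x0,y0,f=300,140,10
pk=hp((.0055,0,-.110));print("pocket",pk)
for ph in(50,60,70,80,90,100):
    d=np.array([np.cos(np.radians(ph)),np.sin(np.radians(ph)),0])*.012
    r=[]
    for sgn in(1,-1):
        for dz in(0,-.024):
            q=(proj("side",pk+[-.0017*.9,.0006,dz]+sgn*d)-[x0,y0]+.5)*f-.5;r.append(q.round())
    print(ph,r)
im=cv2.imread("pics/s7_full.png");cv2.imwrite("pics/s7z.png",cv2.resize(im[172:204,304:340],None,fx=18,fy=18,interpolation=cv2.INTER_CUBIC))
```

```text
pocket [ 0.51087975 -0.02110105  0.15704796]
50 [array([184., 426.]), array([184., 504.]), array([259., 394.]), array([258., 472.])]
60 [array([190., 429.]), array([190., 508.]), array([254., 391.]), array([252., 469.])]
70 [array([197., 432.]), array([196., 511.]), array([247., 388.]), array([246., 466.])]
80 [array([204., 434.]), array([203., 513.]), array([240., 386.]), array([239., 464.])]
90 [array([212., 436.]), array([211., 514.]), array([232., 385.]), array([231., 462.])]
100 [array([220., 437.]), array([219., 515.]), array([224., 384.]), array([223., 462.])]
```

View pics/s7z.png

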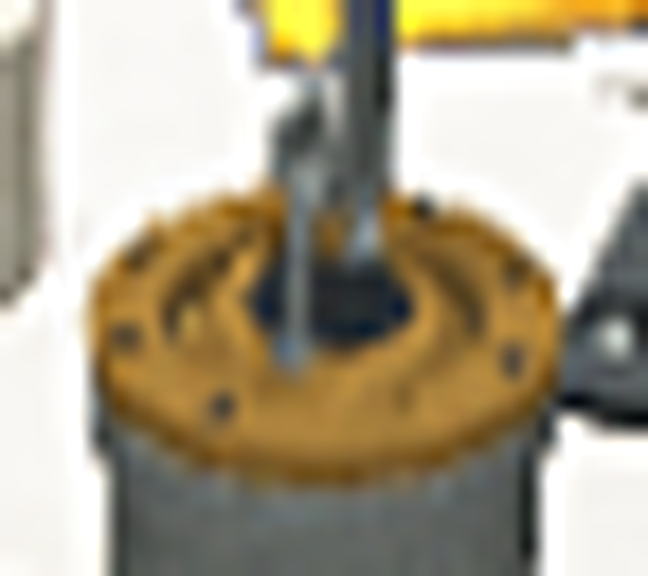

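The capsule now shows above the ring: near loop leg base at (320.2,192.6), far at (324.3,185.9), so the loop is at about 76° and the notches at about 117°. Raising gently to find the stop.

Emit:
{"fn": "servo_tool", "kwargs": {
  "targets": "0 0 3 0 0 0 0; 0 0 3 0 0 0 0; 0 0 3 0 0 0 0; 0 0 3 0 0 0 0; 0 0 2 0 0 0 0; 0 0 0 0 0 0 0"
}}

```text
time: 14.55
tool_pos: [0.5058, -0.0191, 0.272]
tcp_rot: [0.826, 0.563, 0.0, 0.0]
force: [1.1, -0.5, -4.4]
gripper_width: 0.0151
```

Emit:
{"fn": "servo_tool", "kwargs": {
  "targets": "0 0 1 0 0 0 0; 0 0 1 0 0 0 0; 0 0 0 0 0 0 0; 0 0 0 0 0 0 0"
}}

```text
time: 14.88
tool_pos: [0.5056, -0.019, 0.2733]
tcp_rot: [0.827, 0.563, 0.0, 0.0]
force: [0.4, -0.4, -4.6]
gripper_width: 0.0149
```

Emit:
{"fn": "servo_tool", "kwargs": {
  "targets": "0 0 1 0 0 0 0; 0 0 0 0 0 0 0; 0 0 0 0 0 0 0"
}}

```text
time: 15.13
tool_pos: [0.5056, -0.019, 0.2744]
tcp_rot: [0.826, 0.563, 0.0, 0.0]
force: [-0.2, -0.4, -4.1]
gripper_width: 0.015
```

Emit:
{"fn": "servo_tool", "kwargs": {
  "targets": "0 0 1 0 0 0 0; 0 0 0 0 0 0 0; 0 0 0 0 0 0 0"
}}

```text
time: 15.38
tool_pos: [0.5055, -0.0192, 0.2751]
tcp_rot: [0.827, 0.563, -0.0, 0.0]
force: [-0.2, -1.1, -6.9]
gripper_width: 0.0152
```

Emit:
{"fn": "servo_tool", "kwargs": {
  "targets": "0 0 1 0 0 0 0; 0 0 0 0 0 0 0; 0 0 0 0 0 0 0"
}}

```text
time: 15.63
tool_pos: [0.5053, -0.0191, 0.2756]
tcp_rot: [0.827, 0.563, -0.001, -0.0]
force: [1.0, -3.4, -12.3]
gripper_width: 0.0148
```

Emit:
{"fn": "servo_tool", "kwargs": {
  "targets": "0 0 1 0 0 0 0; 0 0 0 0 0 0 0; 0 0 0 0 0 0 0"
}}

```text
time: 15.88
tool_pos: [0.5051, -0.019, 0.276]
tcp_rot: [0.827, 0.563, -0.001, -0.001]
force: [1.1, -3.7, -24.0]
gripper_width: 0.0151
```

That reached the stop (24 N is too much; I should have paused a step sooner). Backing off 2.5 mm at once.

Emit:
{"fn": "servo_tool", "kwargs": {
  "targets": "0 0 -2.5 0 0 0 0; 0 0 0 0 0 0 0; 0 0 0 0 0 0 0"
}}

```text
time: 16.13
tool_pos: [0.5058, -0.0191, 0.2756]
tcp_rot: [0.827, 0.563, 0.0, 0.001]
force: [-0.1, -2.9, -10.8]
gripper_width: 0.0153
```

Emit:
{"fn": "servo_tool", "kwargs": {
  "targets": "0 0 -1 0 0 0 0; 0 0 0 0 0 0 0; 0 0 0 0 0 0 0; 0 0 0 0 0 0 0"
}}

```text
time: 16.47
tool_pos: [0.5059, -0.0189, 0.2746]
tcp_rot: [0.826, 0.563, 0.001, 0.0]
force: [-0.2, -0.8, -5.0]
gripper_width: 0.0154
```

Now at light touch. Turning anticlockwise about the pocket, first through the slack.

Emit:
{"fn": "servo_tool", "kwargs": {
  "targets": "-0.16 -0.45 -0.5 0 0 5 0; -0.12 -0.47 0 0 0 5 0; -0.07 -0.47 0 0 0 5 0; -0.03 -0.48 0 0 0 5 0; 0.01 -0.48 0 0 0 5 0; 0 0 0 0 0 0 0"
}}

```text
time: 16.97
tool_pos: [0.5054, -0.0212, 0.2738]
tcp_rot: [0.684, 0.73, 0.0, 0.0]
force: [0.7, -0.9, -4.6]
gripper_width: 0.0149
```

Run:
```python
from h import *
s=bot.state();print(s['tool_pos'],s['force'],s['moment'])
crop("side","s8",304,340,160,204,14)
```

```text
[ 0.50542166 -0.02123478  0.27382144] [ 0.71085493 -0.87440662 -4.62888217] [-0.07747863 -0.01545772  0.02835494]
```

View pics/s8.png

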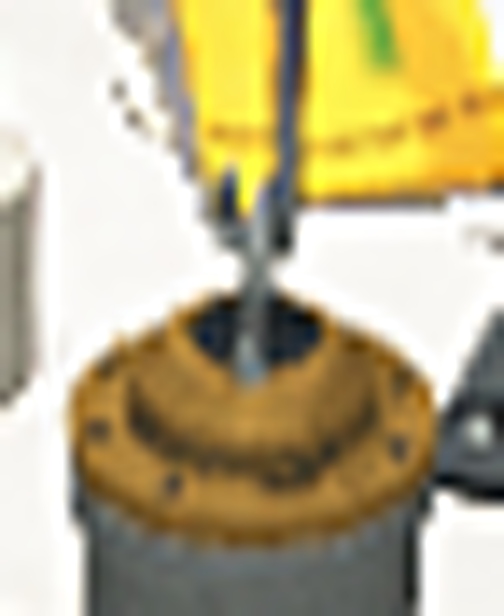

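The loop is now nearly edge-on (~95°), turning with the hook; the near notch shows at crop (290,465). Going on in small turns with a light upward touch.

Emit:
{"fn": "servo_tool", "kwargs": {
  "targets": "0.05 -0.48 0.3 0 0 5 0; 0.09 -0.47 0 0 0 5 0; 0 0 0 0 0 0 0"
}}

```text
time: 17.27
tool_pos: [0.5055, -0.0223, 0.2739]
tcp_rot: [0.619, 0.786, 0.0, 0.0]
force: [0.7, -0.5, -5.1]
gripper_width: 0.0147
```

Emit:
{"fn": "servo_tool", "kwargs": {
  "targets": "0.13 -0.46 0.3 0 0 5 0; 0 0 0 0 0 0 0; 0 0 0 0 0 0 0"
}}

```text
time: 17.52
tool_pos: [0.5055, -0.0227, 0.2741]
tcp_rot: [0.586, 0.81, 0.0, 0.0]
force: [-0.2, 0.0, -4.0]
gripper_width: 0.0152
```

Emit:
{"fn": "servo_tool", "kwargs": {
  "targets": "0 0 0.8 0 0 0 0; 0 0 0 0 0 0 0; 0 0 0 0 0 0 0"
}}

```text
time: 17.77
tool_pos: [0.5055, -0.0227, 0.2748]
tcp_rot: [0.585, 0.811, 0.0, 0.0]
force: [-0.4, -0.5, -4.5]
gripper_width: 0.0148
```

Emit:
{"fn": "servo_tool", "kwargs": {
  "targets": "0 0 0.4 0 0 0 0; 0 0 0 0 0 0 0; 0 0 0 0 0 0 0"
}}

```text
time: 18.02
tool_pos: [0.5055, -0.0228, 0.2751]
tcp_rot: [0.584, 0.811, -0.0, 0.0]
force: [0.2, 0.2, -5.8]
gripper_width: 0.0153
```

Emit:
{"fn": "servo_tool", "kwargs": {
  "targets": "0.09 -0.27 0 0 0 3 0; 0.1 -0.27 0 0 0 3 0; 0 0 0 0 0 0 0"
}}

```text
time: 18.27
tool_pos: [0.5057, -0.0233, 0.2751]
tcp_rot: [0.54, 0.842, 0.0, 0.0]
force: [-0.4, 0.1, -5.9]
gripper_width: 0.015
```

Emit:
{"fn": "servo_tool", "kwargs": {
  "targets": "0.12 -0.26 0.2 0 0 3 0; 0.13 -0.26 0 0 0 3 0; 0 0 0 0 0 0 0"
}}

```text
time: 18.52
tool_pos: [0.5059, -0.0238, 0.2753]
tcp_rot: [0.496, 0.868, 0.0, 0.0]
force: [0.5, -0.4, -4.7]
gripper_width: 0.015
```

Run:
```python
from h import *
s=bot.state();print(s['tool_pos'],s['force'],s['moment'])
crop("side","s9",304,340,160,204,14)
```

```text
[ 0.50591238 -0.02381841  0.27532009] [ 0.53438889 -0.44062038 -4.68469865] [-0.08169947  0.00095836 -0.02700848]
```

View pics/s9.png

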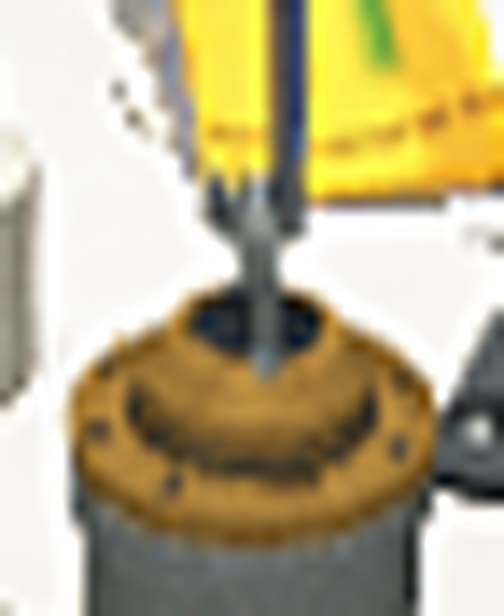

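Near leg moved right to x≈265, so the loop is at about 105° and lags the hook (120°). Continuing.

Emit:
{"fn": "servo_tool", "kwargs": {
  "targets": "0.14 -0.25 0.2 0 0 3 0; 0.14 -0.25 0 0 0 3 0; 0 0 0 0 0 0 0"
}}

```text
time: 18.82
tool_pos: [0.5061, -0.0243, 0.2754]
tcp_rot: [0.45, 0.893, 0.0, -0.0]
force: [-0.2, -0.4, -6.1]
gripper_width: 0.0151
```

Emit:
{"fn": "servo_tool", "kwargs": {
  "targets": "0.15 -0.24 0.2 0 0 3 0; 0 0 0 0 0 0 0; 0 0 0 0 0 0 0"
}}

```text
time: 19.07
tool_pos: [0.5063, -0.0245, 0.2755]
tcp_rot: [0.428, 0.904, 0.0, -0.0]
force: [-0.7, 0.2, -7.1]
gripper_width: 0.0153
```

Emit:
{"fn": "servo_tool", "kwargs": {
  "targets": "0.1 -0.16 0 0 0 2 0; 0 0 0 0 0 0 0"
}}

```text
time: 19.23
tool_pos: [0.5064, -0.0247, 0.2756]
tcp_rot: [0.411, 0.912, 0.0, -0.0]
force: [-0.6, 0.2, -6.3]
gripper_width: 0.0152
```

Emit:
{"fn": "servo_tool", "kwargs": {
  "targets": "0.1 -0.16 0 0 0 2 0; 0 0 0 0 0 0 0"
}}

```text
time: 19.4
tool_pos: [0.5066, -0.0249, 0.2759]
tcp_rot: [0.395, 0.919, 0.0, 0.0]
force: [-1.0, -0.9, -5.0]
gripper_width: 0.0151
```

Emit:
{"fn": "servo_tool", "kwargs": {
  "targets": "0.1 -0.15 0 0 0 2 0; 0 0 0 0 0 0 0"
}}

```text
time: 19.57
tool_pos: [0.5068, -0.0251, 0.276]
tcp_rot: [0.379, 0.925, 0.0, 0.0]
force: [0.1, -0.6, -4.6]
gripper_width: 0.0149
```

Run:
```python
from h import *
s=bot.state();print(s['tool_pos'],s['force'],s['moment'])
crop("side","s10",304,340,160,204,14)
```

```text
[ 0.50678957 -0.02505441  0.27598941] [ 0.13211315 -0.57991537 -4.58133202] [-0.10632703 -0.0148513   0.00025634]
```

View pics/s10.png

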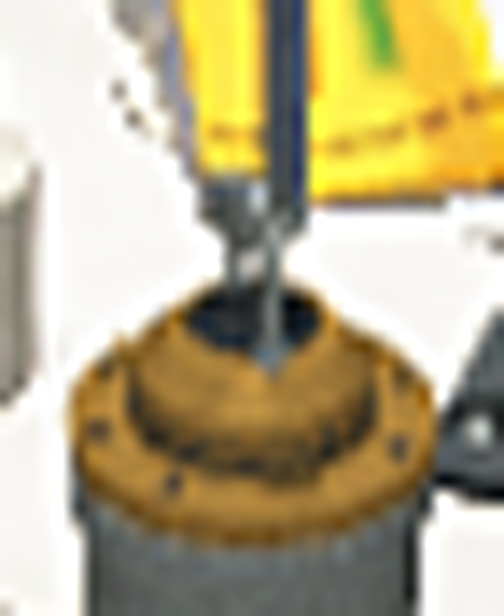

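Force dropped to the plain weight while z rose: likely at the notch. Testing with 1 mm up.

Emit:
{"fn": "servo_tool", "kwargs": {
  "targets": "0 0 0.8 0 0 0 0; 0 0 0 0 0 0 0; 0 0 0 0 0 0 0"
}}

```text
time: 19.87
tool_pos: [0.5067, -0.025, 0.2767]
tcp_rot: [0.379, 0.925, 0.0, 0.0]
force: [-0.1, -0.1, -4.2]
gripper_width: 0.0147
```

Emit:
{"fn": "servo_tool", "kwargs": {
  "targets": "0 0 0.8 0 0 0 0; 0 0 0 0 0 0 0; 0 0 0 0 0 0 0"
}}

```text
time: 20.12
tool_pos: [0.5067, -0.0251, 0.2774]
tcp_rot: [0.379, 0.926, 0.0, 0.0]
force: [-0.5, -0.3, -4.5]
gripper_width: 0.015
```

Emit:
{"fn": "servo_tool", "kwargs": {
  "targets": "0 0 1 0 0 0 0; 0 0 1 0 0 0 0; 0 0 0 0 0 0 0"
}}

```text
time: 20.37
tool_pos: [0.5067, -0.025, 0.2796]
tcp_rot: [0.379, 0.926, 0.0, 0.0]
force: [-0.2, -0.2, -4.8]
gripper_width: 0.0151
```

Emit:
{"fn": "servo_tool", "kwargs": {
  "targets": "0 0 1 0 0 0 0; 0 0 0.5 0 0 0 0; 0 0 0 0 0 0 0"
}}

```text
time: 20.62
tool_pos: [0.5067, -0.0251, 0.281]
tcp_rot: [0.379, 0.926, 0.0, 0.0]
force: [-0.2, 0.2, -5.0]
gripper_width: 0.0151
```

Emit:
{"fn": "servo_tool", "kwargs": {
  "targets": "0 0 1 0 0 0 0; 0 0 1 0 0 0 0; 0 0 1 0 0 0 0; 0 0 0 0 0 0 0"
}}

```text
time: 20.95
tool_pos: [0.5067, -0.025, 0.2841]
tcp_rot: [0.378, 0.926, 0.0, 0.0]
force: [0.6, 0.4, -5.1]
gripper_width: 0.0151
```

Emit:
{"fn": "servo_tool", "kwargs": {
  "targets": "0 0 1 0 0 0 0; 0 0 1 0 0 0 0; 0 0 1 0 0 0 0; 0 0 0 0 0 0 0"
}}

```text
time: 21.28
tool_pos: [0.5067, -0.0251, 0.2871]
tcp_rot: [0.379, 0.926, 0.0, 0.0]
force: [0.2, -0.2, -4.0]
gripper_width: 0.0149
```

Emit:
{"fn": "servo_tool", "kwargs": {
  "targets": "0 0 1 0 0 0 0; 0 0 1 0 0 0 0; 0 0 1 0 0 0 0; 0 0 0 0 0 0 0"
}}

```text
time: 21.62
tool_pos: [0.5067, -0.0251, 0.2901]
tcp_rot: [0.379, 0.926, 0.0, 0.0]
force: [0.5, 0.0, -4.6]
gripper_width: 0.0148
```

Emit:
{"fn": "servo_tool", "kwargs": {
  "targets": "0 0 2 0 0 0 0; 0 0 3 0 0 0 0; 0 0 3 0 0 0 0; 0 0 4 0 0 0 0; 0 0 4 0 0 0 0; 0 0 4 0 0 0 0; 0 0 4 0 0 0 0; 0 0 4 0 0 0 0; 0 0 2 0 0 0 0; 0 0 0 0 0 0 0"
}}

```text
time: 22.45
tool_pos: [0.5069, -0.0251, 0.3205]
tcp_rot: [0.379, 0.926, 0.0, 0.0]
force: [-0.2, -0.5, -5.0]
gripper_width: 0.0153
```

Run:
```python
from h import *
s=bot.state();print(s['tool_pos'],s['force'],s['moment'],s['joint_pos'])
crop("side","s11",290,350,110,210,6)
```

```text
[ 0.50685827 -0.02510583  0.32047936] [-0.2413596  -0.46396737 -5.00762081] [ 0.01698743 -0.04235529  0.03101305] [-3.07781502e-01 -1.42617242e-01  2.26196242e-03  1.71479731e+00
  8.19329512e-05  4.68576021e-01]
```

View pics/s11.png

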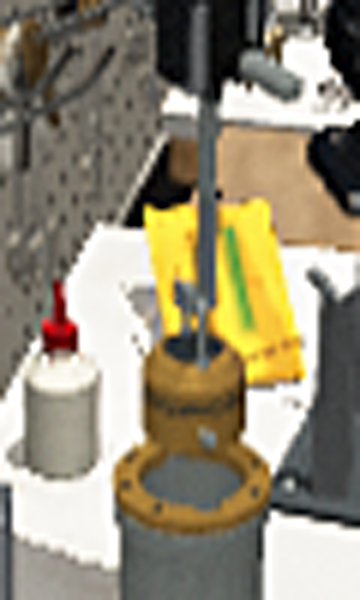

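The capsule is clear of the ring (capsule at (195,395), ring at (192,480) in the crop). Carrying it smoothly to the tray at about (0.470, 0.225).

Emit:
{"fn": "servo_tool", "kwargs": {
  "targets": "-0.5 3 0 0 0 0 0; -1 6 0 0 0 0 0; -1.5 9 0 0 0 0 0; -2 12 0 0 0 0 0; -2.4 14 0 0 0 0 0; -2.4 14 0 0 0 0 0; -2.4 14 0 0 0 0 0; -2.4 14 0 0 0 0 0; -2.4 14 0 0 0 0 0; -2.4 14 0 0 0 0 0; -2.4 14 0 0 0 0 0; -2.4 14 0 0 0 0 0; -2.4 14 0 0 0 0 0; -2.4 14 0 0 0 0 0; -2.4 14 0 0 0 0 0; -2.4 14 0 0 0 0 0; -2.4 14 0 0 0 0 0; -2.4 14 0 0 0 0 0; -2 12 0 0 0 0 0; -1.5 8 0 0 0 0 0"
}}

```text
time: 24.17
tool_pos: [0.4637, 0.2228, 0.3199]
tcp_rot: [0.378, 0.926, 0.0, -0.0]
force: [0.3, 0.3, -4.3]
gripper_width: 0.0152
```

Emit:
{"fn": "servo_tool", "kwargs": {
  "targets": "0 4 0 0 0 0 0; 0 2 0 0 0 0 0; 0 0 0 0 0 0 0; 0 0 0 0 0 0 0"
}}

```text
time: 24.5
tool_pos: [0.4647, 0.2266, 0.3198]
tcp_rot: [0.379, 0.926, -0.0, 0.0]
force: [-0.8, -0.5, -4.9]
gripper_width: 0.015
```

Run:
```python
from h import *
s=bot.state();print(s['tool_pos'],s['force'],s['moment'])
print(hp((.0055,0,-.176)),proj("side",hp((.0055,0,-.176))))
im=bot.grab_frame("side");cv2.imwrite("pics/s12f.png",im[:,:,::-1])
cv2.imwrite("pics/s12.png",cv2.resize(im[150:370,240:400,::-1],None,fx=2.7,fy=2.7,interpolation=cv2.INTER_CUBIC))
```

```text
[0.46467827 0.22662374 0.31977951] [-0.77925611 -0.5412467  -4.92790592] [-0.0025641  -0.02717549 -0.00525428]
[0.46853916 0.23051148 0.15327882] [315.06394719 253.36894953]
```

View pics/s12.png

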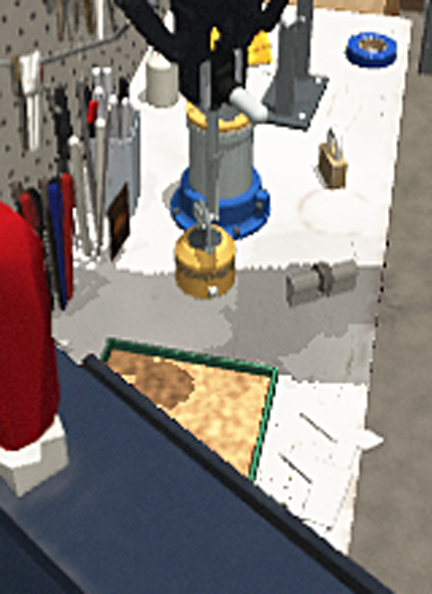

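Capsule hangs at (316,246) px, above the tray line; x=0.469, y=0.231 is well inside. Lowering.

Emit:
{"fn": "servo_tool", "kwargs": {
  "targets": "1 0 -4 0 0 0 0; 1 0 -8 0 0 0 0; 1 0 -12 0 0 0 0; 0 0 -14 0 0 0 0; 0 0 -14 0 0 0 0; 0 0 -14 0 0 0 0; 0 0 -14 0 0 0 0; 0 0 -14 0 0 0 0; 0 0 -12 0 0 0 0; 0 0 -10 0 0 0 0; 0 0 -7 0 0 0 0; 0 0 -4 0 0 0 0; 0 0 0 0 0 0 0; 0 0 0 0 0 0 0"
}}

```text
time: 25.72
tool_pos: [0.4677, 0.227, 0.1932]
tcp_rot: [0.379, 0.926, 0.0, 0.0]
force: [-0.2, 0.4, -4.0]
gripper_width: 0.0152
```

Run:
```python
from h import *
s=bot.state();print(s['tool_pos'],s['force'],s['moment'],hp((.0055,0,-.176)))
im=bot.grab_frame("side");cv2.imwrite("pics/s13f.png",im[:,:,::-1])
cv2.imwrite("pics/s13.png",cv2.resize(im[210:340,270:370,::-1],None,fx=4.5,fy=4.5,interpolation=cv2.INTER_CUBIC))
```

```text
[0.46769624 0.2269843  0.19316608] [-0.24801171  0.35676049 -3.97072688] [-0.01142919 -0.00307254  0.03266814] [0.47162739 0.23093638 0.02666855]
```

View pics/s13.png

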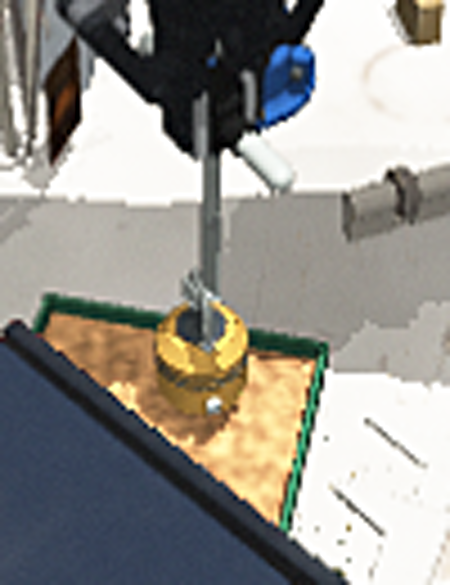

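Capsule is over the cork at (315,290) px, about 20 mm up. Lowering gently.

Emit:
{"fn": "servo_tool", "kwargs": {
  "targets": "0 0 -4 0 0 0 0; 0 0 -4 0 0 0 0; 0 0 -4 0 0 0 0; 0 0 -3 0 0 0 0; 0 0 -1 0 0 0 0; 0 0 -1 0 0 0 0; 0 0 0 0 0 0 0"
}}

```text
time: 26.35
tool_pos: [0.4675, 0.2269, 0.1756]
tcp_rot: [0.379, 0.926, -0.0, -0.0]
force: [0.1, 0.3, -5.4]
gripper_width: 0.0148
```

Emit:
{"fn": "servo_tool", "kwargs": {
  "targets": "0 0 -1 0 0 0 0; 0 0 -1 0 0 0 0; 0 0 -1 0 0 0 0; 0 0 0 0 0 0 0"
}}

```text
time: 26.68
tool_pos: [0.4675, 0.2269, 0.1726]
tcp_rot: [0.379, 0.926, -0.0, -0.0]
force: [-0.0, -0.3, -4.6]
gripper_width: 0.015
```

Emit:
{"fn": "servo_tool", "kwargs": {
  "targets": "0 0 -1 0 0 0 0; 0 0 -1 0 0 0 0; 0 0 -1 0 0 0 0; 0 0 0 0 0 0 0"
}}

```text
time: 27.02
tool_pos: [0.4676, 0.2269, 0.1699]
tcp_rot: [0.379, 0.926, 0.0, 0.0]
force: [-0.5, -0.8, -1.1]
gripper_width: 0.0151
```

Landed (load back to -1.1 N). Lowering the hook so its tip clears below the wire.

Emit:
{"fn": "servo_tool", "kwargs": {
  "targets": "0 0 -2 0 0 0 0; 0 0 -2 0 0 0 0; 0 0 -2 0 0 0 0; 0 0 0 0 0 0 0"
}}

```text
time: 27.35
tool_pos: [0.4674, 0.2269, 0.1633]
tcp_rot: [0.379, 0.926, -0.0, -0.0]
force: [-0.0, -0.1, -1.9]
gripper_width: 0.0147
```

Emit:
{"fn": "servo_tool", "kwargs": {
  "targets": "0 0 -2 0 0 0 0; 0 0 -2 0 0 0 0; 0 0 -2 0 0 0 0; 0 0 0 0 0 0 0"
}}

```text
time: 27.68
tool_pos: [0.4674, 0.2269, 0.1573]
tcp_rot: [0.379, 0.926, -0.0, -0.0]
force: [-0.6, 0.1, -2.5]
gripper_width: 0.0153
```

Run:
```python
from h import *
s=bot.state();print(s['tool_pos'],s['force'],s['moment'])
crop("side","s14",295,345,240,310,9)
```

```text
[0.46738548 0.22693525 0.15728326] [-0.56411618  0.08015817 -2.47701075] [-0.04903274  0.04001592  0.01774133]
```

View pics/s14.png

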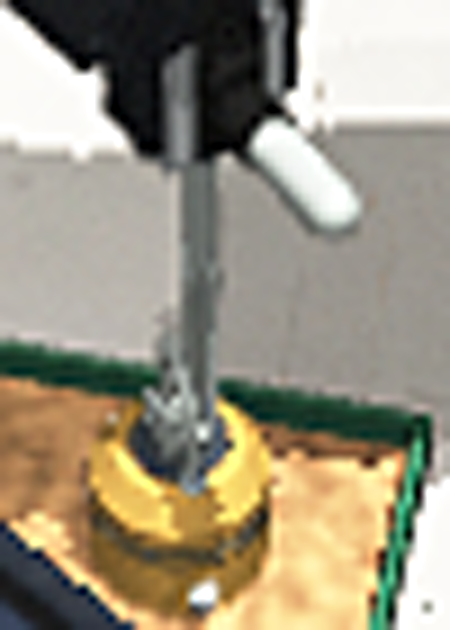

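Capsule stands upright on the cork with the foot inside the loop. Turning the hook back ~10° within the slack, then withdrawing along hook -x.

Emit:
{"fn": "servo_tool", "kwargs": {
  "targets": "-0.3 0.4 0 0 0 -5 0; -0.3 0.4 0 0 0 -5 0; 0 0 0 0 0 0 0; -1.6 -1.2 0 0 0 0 0; -1.6 -1.2 0 0 0 0 0; 0 0 0 0 0 0 0"
}}

```text
time: 28.23
tool_pos: [0.4635, 0.2252, 0.1578]
tcp_rot: [0.457, 0.89, -0.0, -0.0]
force: [0.0, 0.2, -1.2]
gripper_width: 0.0149
```

Emit:
{"fn": "servo_tool", "kwargs": {
  "targets": "-1.6 -1.2 0 0 0 0 0; -1.6 -1.2 0 0 0 0 0; -1.6 -1.2 0 0 0 0 0; 0 0 0 0 0 0 0"
}}

```text
time: 28.57
tool_pos: [0.4587, 0.2216, 0.1579]
tcp_rot: [0.458, 0.889, -0.0, 0.0]
force: [-0.5, -0.8, -1.4]
gripper_width: 0.0152
```

Emit:
{"fn": "servo_tool", "kwargs": {
  "targets": "-1.6 -1.2 0 0 0 0 0; -1.6 -1.2 0 0 0 0 0; -1.6 -1.2 0 0 0 0 0; -1.6 -1.2 0 0 0 0 0; 0 0 0 0 0 0 0"
}}

```text
time: 28.98
tool_pos: [0.4523, 0.2168, 0.1579]
tcp_rot: [0.458, 0.889, 0.0, 0.0]
force: [0.2, -0.9, -2.1]
gripper_width: 0.0149
```

Run:
```python
from h import *
s=bot.state();print(s['tool_pos'],s['force'],s['moment'])
crop("side","s15",295,345,240,310,9)
```

```text
[0.45230297 0.21677724 0.15786946] [ 0.15499571 -0.94357508 -2.05941675] [ 0.02716279 -0.06225009 -0.01284267]
```

View pics/s15.png

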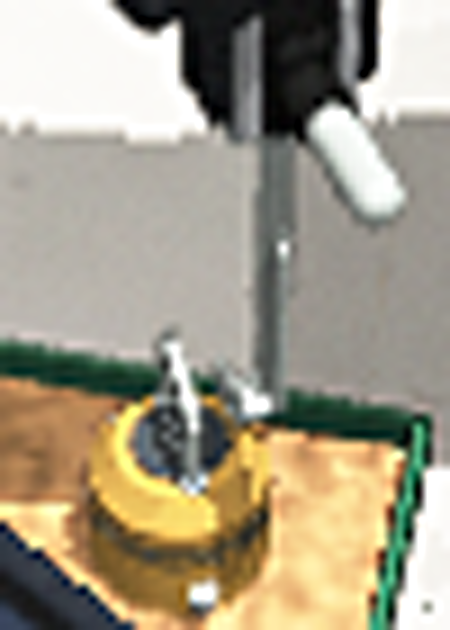

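The hook is out of the loop (tip at (245,395), loop at (180,400) in the crop) and the capsule has not moved. A little further away, then up.

Emit:
{"fn": "servo_tool", "kwargs": {
  "targets": "-2.4 -1.8 0 0 0 0 0; -2.4 -1.8 0 0 0 0 0; 0 0 2 0 0 0 0; 0 0 5 0 0 0 0; 0 0 10 0 0 0 0; 0 0 15 0 0 0 0; 0 0 20 0 0 0 0; 0 0 20 0 0 0 0; 0 0 20 0 0 0 0; 0 0 15 0 0 0 0; 0 0 10 0 0 0 0; 0 0 5 0 0 0 0; 0 0 0 0 0 0 0"
}}

```text
time: 30.12
tool_pos: [0.4482, 0.2135, 0.2811]
tcp_rot: [0.458, 0.889, 0.001, 0.001]
force: [-0.1, 0.0, -1.3]
gripper_width: 0.015
```

Run:
```python
from h import *
s=bot.state();print(s['tool_pos'],s['force'],s['moment'],s['joint_pos'])
im=bot.grab_frame("side");cv2.imwrite("pics/s16f.png",im[:,:,::-1])
cv2.imwrite("pics/s16.png",cv2.resize(im[150:350,260:400,::-1],None,fx=3,fy=3,interpolation=cv2.INTER_CUBIC))
```

```text
[0.44824706 0.21346045 0.28108959] [-0.0558463   0.04375924 -1.30632176] [-0.00279526  0.01306634  0.00305188] [ 1.80339469e-01 -1.99510696e-01 -1.21293873e-01  1.64715772e+00
 -1.53614338e-06  1.13126902e+00]
```

View pics/s16.png

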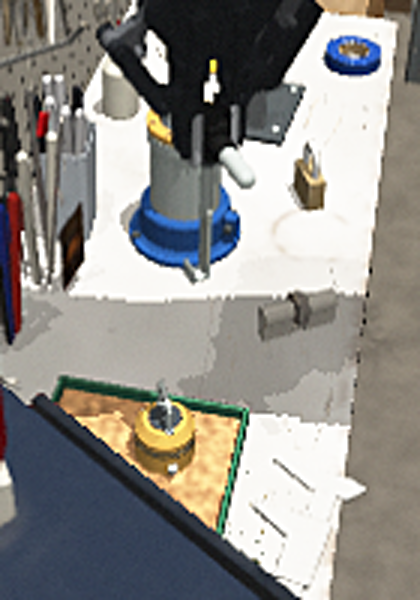

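The capsule stands alone in the tray at (315,297); the hook is free. Returning to the stand, turning back -42°.

Emit:
{"fn": "servo_tool", "kwargs": {
  "targets": "0.5 -8 0 0 0 -1.8 0; 0.5 -15 0 0 0 -2 0; 1 -22 0 0 0 -2 0; 1 -22 0 0 0 -2 0; 1 -22 0 0 0 -2 0; 1 -22 0 0 0 -2 0; 1 -22 0 0 0 -2 0; 1 -22 0 0 0 -2 0; 1 -22 0 0 0 -2 0; 1 -22 0 0 0 -2 0; 1 -22 0 0 0 -2 0; 1 -22 0 0 0 -2 0; 1 -22 0 0 0 -2 0; 1 -22 0 0 0 -2 0; 1 -22 0 0 0 -2 0; 1 -22 0 0 0 -2 0; 1 -22 0 0 0 -2 0; 1 -22 0 0 0 -2 0; 1 -22 0 0 0 -2 0; 1 -22 0 0 0 -2 0"
}}

```text
time: 31.83
tool_pos: [0.4659, -0.2069, 0.2786]
tcp_rot: [0.734, 0.679, -0.0, -0.001]
force: [0.9, 1.0, -2.0]
gripper_width: 0.0151
```

Emit:
{"fn": "servo_tool", "kwargs": {
  "targets": "1 -15 0 0 0 -2 0; 1 -10 0 0 0 0 0; 0 -5 0 0 0 0 0; 0 0 0 0 0 0 0; 0 0 0 0 0 0 0"
}}

```text
time: 32.25
tool_pos: [0.4687, -0.2351, 0.2797]
tcp_rot: [0.745, 0.668, 0.0, -0.0]
force: [0.0, 0.3, -1.3]
gripper_width: 0.0148
```

Emit:
{"fn": "servo_tool", "kwargs": {
  "targets": "1.5 -1 -5 0 0 0 0; 0 0 -12 0 0 0 0; 0 0 -18 0 0 0 0; 0 0 -20 0 0 0 0; 0 0 -20 0 0 0 0; 0 0 -20 0 0 0 0; 0 0 -18 0 0 0 0; 0 0 -12 0 0 0 0; 0 0 -8 0 0 0 0; 0 0 -4 0 0 0 0; 0 0 0 0 0 0 0; 0 0 0 0 0 0 0"
}}

```text
time: 33.25
tool_pos: [0.4706, -0.2368, 0.1436]
tcp_rot: [0.745, 0.667, 0.0, 0.001]
force: [-0.4, -0.0, -1.6]
gripper_width: 0.0147
```

Run:
```python
from h import *
s=bot.state();print(s['tool_pos'],s['force'],s['moment'])
crop("side","s17",325,375,110,200,6)
```

```text
[ 0.47061281 -0.23677992  0.14363716] [-0.42030352 -0.01964135 -1.55707493] [-0.0027326  -0.02866127 -0.04717881]
```

View pics/s17.png

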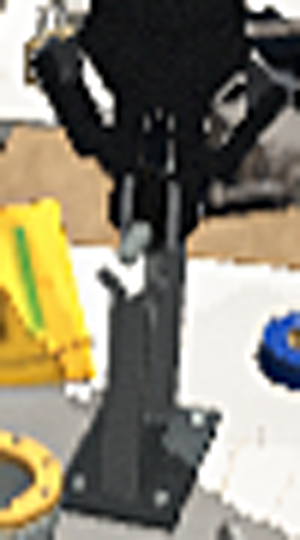

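The bar end (135,240) sits right above the fork V (130,285). Lowering the last 18 mm.

Emit:
{"fn": "servo_tool", "kwargs": {
  "targets": "0 0 -4 0 0 0 0; 0 0 -4 0 0 0 0; 0 0 -4 0 0 0 0; 0 0 -2 0 0 0 0; 0 0 -1 0 0 0 0; 0 0 0 0 0 0 0"
}}

```text
time: 33.8
tool_pos: [0.4701, -0.2365, 0.1274]
tcp_rot: [0.745, 0.667, -0.0, -0.0]
force: [0.0, 0.1, -1.8]
gripper_width: 0.015
```

Emit:
{"fn": "servo_tool", "kwargs": {
  "targets": "0 0 -1 0 0 0 0; 0 0 -1 0 0 0 0; 0 0 0 0 0 0 0; 0 0 0 0 0 0 0"
}}

```text
time: 34.13
tool_pos: [0.4703, -0.2367, 0.1259]
tcp_rot: [0.745, 0.667, 0.0, 0.0]
force: [-0.1, 0.5, -1.4]
gripper_width: 0.0152
```

Emit:
{"fn": "servo_tool", "kwargs": {
  "targets": "0 0 -0.7 0 0 0 0; 0 0 0 0 0 0 0; 0 0 0 0 0 0 0"
}}

```text
time: 34.38
tool_pos: [0.4704, -0.2368, 0.1253]
tcp_rot: [0.745, 0.667, 0.0, 0.0]
force: [1.1, 0.3, -0.3]
gripper_width: 0.015
```

Emit:
{"fn": "servo_tool", "kwargs": {
  "targets": "0 0 -0.4 0 0 0 0; 0 0 0 0 0 0 0; 0 0 0 0 0 0 0"
}}

```text
time: 34.63
tool_pos: [0.4705, -0.2368, 0.1252]
tcp_rot: [0.745, 0.667, 0.0, 0.0]
force: [0.0, 1.2, 3.5]
gripper_width: 0.0148
```

Seated (force turned to +3.5 N). Opening; first a small opening, then full.

Emit:
{"fn": "servo_tool", "kwargs": {
  "targets": "0 0 0 0 0 0 0.35; 0 0 0 0 0 0 0.4; 0 0 0 0 0 0 0.6; 0 0 0 0 0 0 0.8; 0 0 0 0 0 0 1; 0 0 0 0 0 0 1; 0 0 0 0 0 0 1; 0 0 0 0 0 0 1; 0 0 0 0 0 0 1; 0 0 0 0 0 0 1"
}}

```text
time: 35.47
tool_pos: [0.4703, -0.2366, 0.1247]
tcp_rot: [0.745, 0.667, 0.0, 0.0]
force: [0.2, -0.4, -0.4]
gripper_width: 0.0854
```

Run:
```python
from h import *
s=bot.state();print(s['tool_pos'],s['force'],s['gripper_width'])
crop("side","s18",325,375,110,200,6)
```

```text
[ 0.47026383 -0.23661833  0.12474648] [ 0.15914954 -0.44274105 -0.42609365] 0.08535395488655872
```

View pics/s18.png

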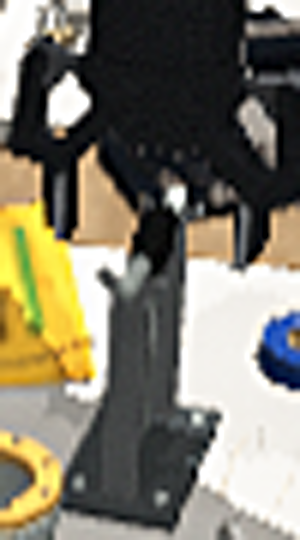

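The bar rests in the V at (135,270) and the fingers are open and clear. Retreating straight up.

Emit:
{"fn": "servo_tool", "kwargs": {
  "targets": "0 0 4 0 0 0 1; 0 0 8 0 0 0 1; 0 0 12 0 0 0 1; 0 0 15 0 0 0 1; 0 0 15 0 0 0 1; 0 0 15 0 0 0 1; 0 0 15 0 0 0 1; 0 -5 10 0 0 0 1; 0 -20 5 0 0 0 1; 0 -25 5 0 0 0 1; 0 -25 5 0 0 0 1; 0 -25 0 0 0 0 1; 0 -20 0 0 0 0 1; 0 0 0 0 0 0 1; 0 0 0 0 0 0 1; 0 0 0 0 0 0 1"
}}

```text
time: 36.85
tool_pos: [0.4703, -0.3563, 0.2345]
tcp_rot: [0.745, 0.667, 0.0, 0.0]
force: [-0.5, 0.3, 0.4]
gripper_width: 0.0857
```

Run:
```python
from h import *
s=bot.state();print(s['tool_pos'],s['force'],s['time'])
im=bot.grab_frame("side");cv2.imwrite("pics/s19f.png",im[:,:,::-1])
cv2.imwrite("pics/s19.png",cv2.resize(im[120:340,260:400,::-1],None,fx=2.7,fy=2.7,interpolation=cv2.INTER_CUBIC))
cv2.imwrite("pics/s19z.png",cv2.resize(im[135:201,330:370,::-1],None,fx=9,fy=9,interpolation=cv2.INTER_CUBIC))
```

```text
[ 0.47033646 -0.35627191  0.23450083] [-0.53915114  0.29829441  0.39792277] 36.85
```

View pics/s19.png

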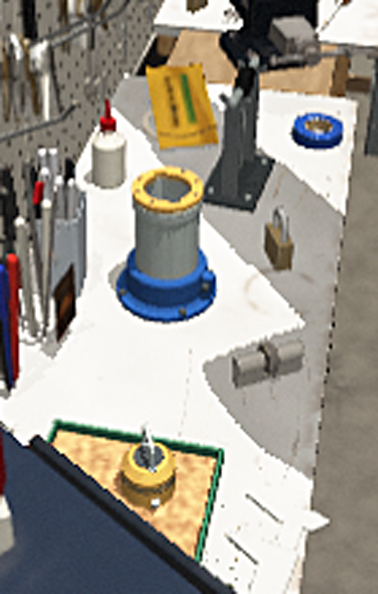

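View pics/s19z.png

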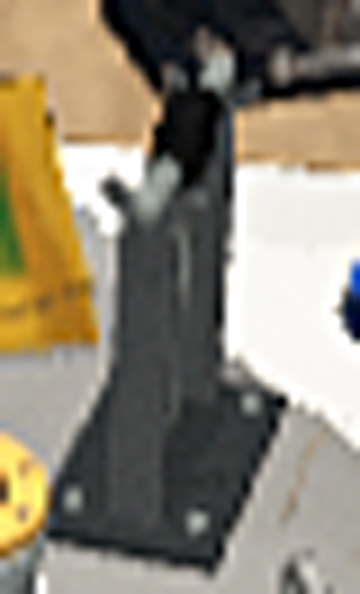

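The hook looks just as it did at the start, with its bar in both forks at (155,190) and (217,70). The capsule stands upright in the tray at (315,294) px, and the visible bench items have not moved. Handing in.

```bash
python3 -c "
from plant import bot
print(bot.sign_off(), bot.state()['time'])"
```

```text
the job is handed in; nothing more can be done
the job is handed in; nothing more can be done
```

The capsule is out of the tube safe and stands upright and unhooked on the tray's cork floor. The hook hangs back in its stand. I signed off at about 36.9 s.

- **Order of work:** I took the hook, caught the loop (load about 2.5 N, so roughly 0.25 kg) and lifted to the stop under the ring. I then turned the capsule about 40° anticlockwise until the extra pull vanished at the notches, drew it out and set it down. Last, I unhooked it and hung the hook back.
- **Last checks:** The final side picture shows the hook's bar in both forks as it was at the start, the capsule upright inside the tray, and the visible bench items in place. The gripper was open and touching nothing.

**What went wrong or could not be checked:**
- **Hard pull at the stop:** while feeling for the stop I took one step too many, and the pull briefly reached about 24 N on the wrist. That is well over the few newtons intended, though the later contact heights agreed with the earlier ones, so nothing seems to have slipped.
- **Top camera:** it gave only a grey picture throughout, so every position came from the side view plus feel. The side view read about 2–3 mm low in x, and I corrected for that.
- **Calliper and tray corner:** I never saw the calliper, and part of the tray is hidden from the side camera, so neither could be checked.

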